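# Wheel the tub caddy through the gap onto the sheet

## Robot

A 7-joint arm with a two-finger parallel gripper is mounted at the origin on the work surface. World frame = base frame: x ahead of the robot, y to its left, z up, the work surface at z = 0. Lengths are in m, angles in rad, forces in N, time in s.
With the tool pointing down it reaches from about 0.4 to 0.85 m from the base axis. Payload 10.4 kg.
Tool frame: the origin (TCP) lies at the very end of the fingers, on their centre line; the grasp point (between the pads) lies 19 mm behind it; x points along the fingers, y is the direction in which the jaws open and shut, and the axes are right-handed (so a half turn about x gives the same grasp; the last joint's range is limited). The gripper opens to 85 mm and grips with 20 to 120 N. Pads are 22 mm wide; open, the fingers measure 114 mm over their backs; the gripper's body (76 mm by 85 mm) begins 54 mm behind the grasp point. The pads swing forward as they close: fully open they stand 13 mm farther back than shut.
Start: joints at [1.324, 0.332, -0.065, 1.46, 0.022, 1.35, -0.088], TCP at [0.139, -0.609, 0.231] pointing down, gripper open.
Joint ranges: [-2.6, 2.6], [-0.5, 2.12], [-1.47, 1.34], [0.16, 2.42], [-1.27, 4.41], [0.06, 2.06], [-2.6, 2.6]. Speed limits (rad/s): [2.22, 2.22, 2.79, 2.79, 3.14, 3.14, 3.14].

## Interface

Orientations are given as a unit quaternion [x, y, z, w].
In Python, from workcell import monitor, camera, ticket, regions_of gives the robot as it stands.
- The arm moves only by the tool step_arm, never from a script. Its argument "increments" is a list of rows, each a list of 5 numbers: the finger opening in m, from 0 to 0.0854, then the shift along the world's x, y, z in m, then the turn about the world's z in rad. A call has 1 to 12 rows; each row shifts and turns the commanded pose from where the row before left it; what a row does not reach is not made up. A row lasts 1/12 s, in which the tool goes at most 41.7 mm and 7.16 degrees, less where a joint would pass 70% of its speed; a pose out of reach is approached as far as the arm can. A call with a gripper value outside its range is refused whole. The fingers move at their own pace and stop on an object; "force" is the grip in N (left out, the last holds). Time passes only in rows, so rows that do not move let the fingers close. It gives the time, the measured TCP pose, the force and the opening at its end, in the units of the state.
- monitor.get_obs(): the state, without advancing time (a new reading comes with each control period).
- camera(name): name is "side" or "top"; returns a dict with "color" (480x640x3 uint8, red, green, blue), "range_z" (480x640 float32, m along the optical axis (not along the pixel's ray), 0 where there is no reading), "fx", "fy", "cx", "cy" (pixels), "cam_to_world" (4x4, takes a point from camera to world coordinates). Camera axes: x right, y up, looking along -z (the intrinsics and any distortion apply to the point x, -y, -z); pixel columns grow to the right and rows downward; lengths in m; the calibration is good to about 2 mm. A picture is of the moment at which its call begins.
- ticket.hand_in(): hands the job in, once; it reports no verdict.
Trained networks look in a picture, given as the dict that the camera call returned (one of the last four; its "shot" number tells which), for a name from the list of things; names that differ only in an ending like _2 or _b are one class to them, and where a whole thing is asked for, a point or a joint stands for the part that bears it (a point fixed in the world has none). Each returns a list of dicts, best first, with "p" (0 to 1); they miss things now and then, are a little off and sometimes report something else, mostly with a low value. They report only what shows in the picture. A call takes as long as a camera call. They do not tell look-alikes from the thing itself.
- regions_of(picture, query): "region" (480x640 bool, what is visible of it) and "centre" ([row, column] in pixels, amid what is visible of it).
The state is a dict: "clock": time; "joint_pos": joint angles; "joint_velocities": joint speeds; "tau": joint torques, N m; "position": TCP position; "ee_rot": TCP orientation; "ft_force": force on the tool from outside, world axes, zero at the start; "torque": the same for the moment, N m; "grip_width": opening from 0.0 (shut) to 1.0 (fully open).
Only numpy, scipy, OpenCV 4.12 (cv2) and the standard library are available. Lean on these libraries where they do the work, as an engineer would, in place of code of your own. Each camera call takes 0.05 s, during which the arm holds its last target. There are 200 camera calls.

## Task

Push the little wheeled caddy with the lidded tub on it lengthwise from behind, straight at first so that all four castors swing into line with it before it gets to the gap between the glass jar and the metal tin; then steer it through that gap and park it squarely on the sheet of newsprint, the whole deck over the paper. Push it with its wheels on the table, never lifting it, keep the tub standing on the deck, and leave the jar, tin, cup and bowl where they are.

Things in the scene. Friction and masses are not known exactly. Their poses are not given: they have to be found in the camera images.
- caddy: Plywood deck 180 mm long (x), 120 mm wide (y), 18 mm thick, top 48 mm above the table, on four swivel castors; 0.5 kg unladen. Origin on the table below the deck's centre; z up. The ends are alike: either may lead. It stands left or right of the jar-tin gap, lengthwise roughly along the robot's y; the sheet is on the other side. The wheels drag a little (about 1.3 N), so it stops within a few mm.
- castor0: Swivel castor at caddy x = 62 mm, y = 34 mm. Origin on its swivel axis, 28.5 mm above the table; its wheel (26 mm diameter, 10 mm wide) sits 14 mm behind that axis along the castor's own -x. Turns freely; starts roughly crosswise and swings into line (its x parallel to the caddy's, either way round) within 70 mm of straight lengthwise pushing.
- castor1: Swivel castor at caddy x = 62 mm, y = -34 mm. Origin on its swivel axis, 28.5 mm above the table; its wheel (26 mm diameter, 10 mm wide) sits 14 mm behind that axis along the castor's own -x. Turns freely; starts roughly crosswise and swings into line (its x parallel to the caddy's, either way round) within 70 mm of straight lengthwise pushing.
- castor2: Swivel castor at caddy x = -62 mm, y = 34 mm. Origin on its swivel axis, 28.5 mm above the table; its wheel (26 mm diameter, 10 mm wide) sits 14 mm behind that axis along the castor's own -x. Turns freely; starts roughly crosswise and swings into line (its x parallel to the caddy's, either way round) within 70 mm of straight lengthwise pushing.
- castor3: Swivel castor at caddy x = -62 mm, y = -34 mm. Origin on its swivel axis, 28.5 mm above the table; its wheel (26 mm diameter, 10 mm wide) sits 14 mm behind that axis along the castor's own -x. Turns freely; starts roughly crosswise and swings into line (its x parallel to the caddy's, either way round) within 70 mm of straight lengthwise pushing.
- corner0 (a point): Top corner of the deck, 48 mm above the table, at caddy x = 90 mm, y = 60 mm. The upright end faces between corners (120 mm wide, 30 to 48 mm high) are where to push; two spread fingers on one steer the caddy.
- corner1 (a point): Top corner of the deck, 48 mm above the table, at caddy x = 90 mm, y = -60 mm. The upright end faces between corners (120 mm wide, 30 to 48 mm high) are where to push; two spread fingers on one steer the caddy.
- corner2 (a point): Top corner of the deck, 48 mm above the table, at caddy x = -90 mm, y = 60 mm. The upright end faces between corners (120 mm wide, 30 to 48 mm high) are where to push; two spread fingers on one steer the caddy.
- corner3 (a point): Top corner of the deck, 48 mm above the table, at caddy x = -90 mm, y = -60 mm. The upright end faces between corners (120 mm wide, 30 to 48 mm high) are where to push; two spread fingers on one steer the caddy.
- tub: Cream plastic tub with lid, 102 mm across and 57 mm high over all, 0.2 to 0.45 kg, standing loose on the deck (too wide to grip), its top 105 mm above the table. Origin: centre of its underside.
- sheet: Sheet of newsprint lying flat on the table, 228 mm (its x) by 168 mm (its y), paper-thin and fixed: the wheels roll over it freely. Origin: its centre, on the table.
- jar: Glass jar with steel cap, 72 mm diameter, 95 mm high, loose on the table. Origin: centre of its underside. It and the tin stand between the caddy and the sheet, one nearer the robot and one farther; the clear gap between them is 170 to 205 mm wide.
- tin: Round bare metal tin with lid, 85 mm diameter, 90 mm high, loose. Origin: centre of its underside.
- cup: White cup, 76 mm diameter, 70 mm high, loose, beyond the work (x about 0.75 m). Origin: centre of its underside.
- bowl: Blue bowl, 96 mm diameter, 50 mm high, loose, beyond the work (x about 0.75 m). Origin: centre of its underside.
Mind the look-alikes: they are no part of the job. Leave any turquoise or yellow look-alike of the jar alone.

How it is judged:
On the way, in this order (a step that is already met when the one before it is completed fails the run):
1. all four castors in line with the caddy (within 0.3 rad), before the gap (angle between the x axis of each of castor0, castor1, castor2, castor3 and the x axis of caddy, either way round below 0.3 rad), for 0.2 s.
2. the caddy is in the gap between jar and tin (horizontal distance between caddy and jar below 0.19 m and horizontal distance between caddy and tin below 0.19 m), for 0.05 s.
At the end, for the whole second after the job is handed in: All four deck corners lie over the sheet (24 mm to spare all round when centred), the caddy's long axis within 0.15 rad of the sheet's, either way round; it is at rest on its wheels, and the tub stands upright on it within 45 mm of its centre (x of corner0 in the frame of sheet between -0.114 and 0.114 m and y of corner0 in the frame of sheet between -0.084 and 0.084 m and x of corner1 in the frame of sheet between -0.114 and 0.114 m and y of corner1 in the frame of sheet between -0.084 and 0.084 m and x of corner2 in the frame of sheet between -0.114 and 0.114 m and y of corner2 in the frame of sheet between -0.084 and 0.084 m and x of corner3 in the frame of sheet between -0.114 and 0.114 m and y of corner3 in the frame of sheet between -0.084 and 0.084 m and angle between the x axis of caddy and the x axis of sheet, either way round below 0.15 rad and linear speed of caddy below 0.01 m/s and angular speed of caddy below 0.1 rad/s and height (world z) of caddy below 0.008 m and angle between caddy's own z axis and vertical below 0.06 rad and angle between tub's own z axis and vertical below 0.1 rad and z of tub in the frame of caddy above 0.04 m and horizontal distance between tub and caddy below 0.045 m); the robot touches nothing.
It fails at once if the caddy is lifted or tipped (height (world z) of caddy above 0.012 m or angle between caddy's own z axis and vertical above 0.15 rad).
It fails at once if the tub tips or leaves the deck (angle between tub's own z axis and vertical above 0.35 rad or z of tub in the frame of caddy below 0.03 m).
It fails at once if jar, tin, cup or bowl is shifted by more than 20 mm or tipped (distance of any of jar, tin, cup, bowl from where it was at the start of the episode above 0.02 m or angle between any of jar, tin, cup, bowl's own z axis and vertical above 0.3 rad).
It also fails if it takes over 56 s, if anything falls off the work surface, if the arm or the gripper's body presses on something with over 40 N, if the wrist force passes 120 N, or if a joint passes its speed limit or range.

## Working session

There is one attempt and no reset: what is moved stays moved. The work goes in short steps, Python scripts to look and compute and a tool call to move; the robot and the scene stay as the last step left them, time stands still between calls to the robot, and variables do not carry over. Pictures are saved under pics/ and viewed, about 8 in all and at most 12, crops included, and the job is handed in when it is done.

Besides the shell and the picture viewer there is one more tool, called after "Request:" by a JSON object that holds its "fn" and its "kwargs". step_arm: Moves the arm, as the interface text tells. Its arguments: {"type":"object","properties":{"increments":{"type":"array"},"force":{"type":"number"}},"required":["increments"]}

```bash
mkdir -p pics
cat > h.py <<'E'
import numpy as np, cv2
from workcell import monitor, camera, ticket, regions_of
def world(p,rc=None,mask=None):
    """world points of masked pixels"""
    r,c=np.nonzero(mask) if mask is not None else np.array(rc).T
    z=p["range_z"][r,c]; k=z>0; r,c,z=r[k],c[k],z[k]
    P=np.stack([(c-p["cx"])/p["fx"]*z,-(r-p["cy"])/p["fy"]*z,-z,np.ones_like(z)])
    return (p["cam_to_world"]@P).T[:,:3]
def save(p,n): cv2.imwrite(f"pics/{n}.png",p["color"][:,:,::-1])
E
python3 - <<'E'
from h import *
o=monitor.get_obs(); print({k:np.round(v,3) for k,v in o.items()})
a=camera("top"); b=camera("side"); save(a,"top0"); save(b,"side0")
print([k for k in a],a["cam_to_world"].round(3))
cv2.imwrite("pics/both0.png",cv2.resize(np.hstack([a["color"],b["color"]])[:,:,::-1],(800,300)))
for q in ["caddy","tub","sheet","jar","tin","cup","bowl"]:
    for d in regions_of(a,q)[:3]:
        W=world(a,mask=d["region"]); 
        print(q,round(d["p"],2),np.round(d["centre"]),len(W),np.median(W,0).round(3),W.min(0).round(3),W.max(0).round(3))
E
```

```text
{'clock': np.float64(0.0), 'joint_pos': array([ 1.324,  0.333, -0.065,  1.461,  0.022,  1.35 , -0.089]), 'joint_velocities': array([ 0.001, -0.001,  0.   ,  0.   ,  0.001,  0.001, -0.001]), 'tau': array([-1.0000e-03, -6.2545e+01,  4.8000e-02, -3.9161e+01,  1.6000e-02,
        1.0000e-02,  0.0000e+00]), 'position': array([ 0.139, -0.609,  0.231]), 'ee_rot': array([-0.703, -0.079,  0.703, -0.078]), 'ft_force': array([ 0.366, -0.343,  0.03 ]), 'torque': array([-0.009,  0.013, -0.017]), 'grip_width': np.float64(1.0)}
['color', 'range_z', 'fx', 'fy', 'cx', 'cy', 'cam_to_world', 'shot'] [[ 0.018  0.982 -0.189  0.391]
 [-1.     0.014 -0.025 -0.009]
 [-0.022  0.189  0.982  1.072]
 [ 0.     0.     0.     1.   ]]
caddy 0.82 [282. 436.] 2538 [ 0.521 -0.248  0.047] [ 0.462 -0.373 -0.005] [ 0.62  -0.161  0.105]
tub 0.59 [259. 440.] 1792 [ 0.539 -0.248  0.102] [ 0.492 -0.299  0.045] [ 0.589 -0.199  0.108]
tub 0.33 [312. 311.] 1200 [0.422 0.024 0.089] [ 0.384 -0.016 -0.003] [0.464 0.07  0.095]
tub 0.24 [197. 326.] 1002 [ 0.678 -0.009  0.092] [ 0.654 -0.047 -0.005] [0.752 0.028 0.1  ]
sheet 0.84 [258. 235.] 6820 [0.548 0.214 0.   ] [ 0.464  0.097 -0.008] [0.637 0.332 0.008]
jar 0.94 [140. 334.] 1019 [ 0.806 -0.022  0.092] [ 0.785 -0.061 -0.004] [0.897 0.013 0.099]
jar 0.91 [195. 446.] 1081 [ 0.681 -0.27   0.092] [ 0.655 -0.307  0.001] [ 0.722 -0.243  0.101]
jar 0.8 [198. 328.] 958 [ 0.677 -0.009  0.092] [ 0.654 -0.044 -0.002] [0.721 0.028 0.1  ]
tin 0.75 [310. 312.] 1269 [0.422 0.023 0.089] [ 0.382 -0.019 -0.003] [0.464 0.07  0.095]
cup 0.56 [166. 390.] 943 [ 0.782 -0.151  0.034] [ 0.732 -0.184 -0.003] [ 0.807 -0.11   0.074]
bowl 0.77 [166. 256.] 1227 [0.772 0.166 0.022] [ 0.713  0.114 -0.003] [0.827 0.208 0.054]
```

View pics/top0.png

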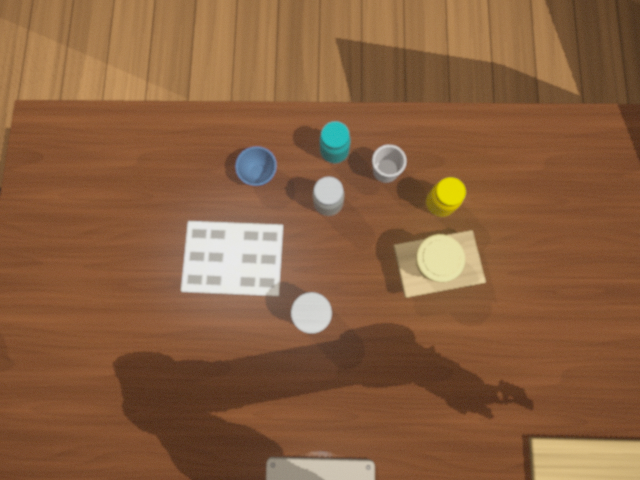

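```bash
cat >> h.py <<'E'
def measure(p,verbose=True):
    W=world(p,mask=p["range_z"]>0); out={}
    def rect(q,zlo,zhi,box=None):
        m=np.zeros((480,640),bool)
        for d in regions_of(p,q)[:1]: m|=d["region"]
        m=cv2.dilate(m.astype(np.uint8),np.ones((5,5)))>0
        V=world(p,mask=m); V=V[(V[:,2]>zlo)&(V[:,2]<zhi)]
        return V
    def mr(V):
        (x,y),(w,h),a=cv2.minAreaRect(V[:,:2].astype(np.float32))
        a=np.deg2rad(a)
        if h>w: a+=np.pi/2; w,h=h,w
        a=(a)%np.pi
        return np.array([x,y,a-np.pi/2,w,h]).round(4)   # angle of long axis from world y
    V=rect("caddy",.040,.054); out["caddy"]=mr(V)
    T=rect("tub",.098,.112); (c,r)=cv2.minEnclosingCircle(T[:,:2].astype(np.float32)); out["tub"]=np.round([*c,r],4)
    return out,mr
E
python3 - <<'E'
from h import *
a=camera("top"); o,mr=measure(a); print(o)
d=regions_of(a,"sheet")[0]; m=d["region"]; W=world(a,mask=m); print("sheet",mr(W[abs(W[:,2])<.006]))
b=a["color"]; w=(b.min(2)>150).astype(np.uint8); w[:200]=0;w[:,290:]=0;w[310:]=0
w=cv2.morphologyEx(w,cv2.MORPH_CLOSE,np.ones((15,15))); print("sheet colour",mr(world(a,mask=w>0)))
for q,i in (("jar",(198,328)),("tin",(310,312)),("jar",(195,446))):
    ds=regions_of(a,q); d=min(ds,key=lambda d:np.hypot(*(np.array(d["centre"])-i)))
    W=world(a,mask=d["region"]); T=W[W[:,2]>.083]; c,r=cv2.minEnclosingCircle(T[:,:2].astype(np.float32)); print(q,i,np.round(c,3),round(r,3),T[:,2].mean())
c=a["color"][140:350,170:500,::-1]; cv2.imwrite("pics/crop1.png",cv2.resize(c,None,fx=2.4,fy=2.4,interpolation=cv2.INTER_CUBIC))
E
```

```text
{'caddy': array([ 0.5382, -0.2599,  0.1999,  0.1812,  0.1202]), 'tub': array([ 0.5415, -0.2496,  0.0508])}
sheet [ 0.5506  0.2152 -0.0209  0.2293  0.1694]
sheet colour [ 0.5509  0.2164 -0.0216  0.2329  0.1721]
jar (198, 328) [ 0.689 -0.009] 0.031 0.09357007118977678
tin (310, 312) [0.423 0.023] 0.042 0.0890245771528348
jar (195, 446) [ 0.692 -0.278] 0.032 0.09353533530826182
```

View pics/crop1.png

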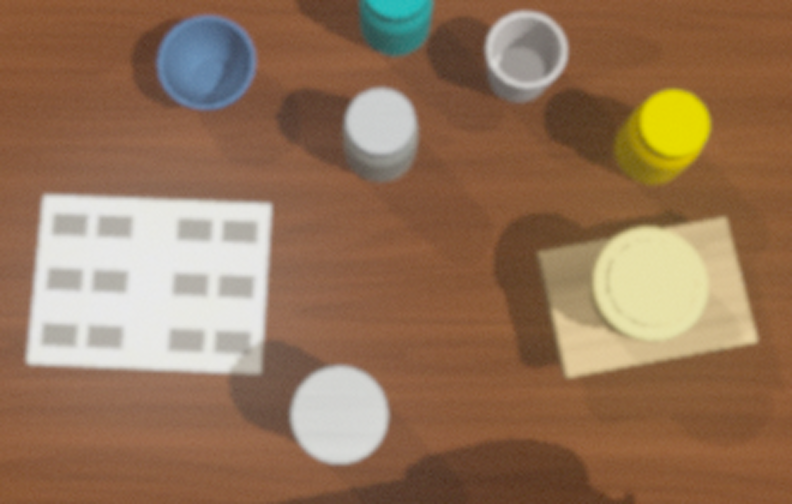

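The glass jar is at px (198,328): grey with a steel cap. The turquoise one at (140,335) and the yellow one at (195,446) are look-alikes, so I leave them alone. The tin is at (310,312), the caddy at right (265,440), and the sheet at left (258,235). I'll go behind the caddy's right end.

Request:
{"fn": "step_arm", "kwargs": {"increments": [[0.0854,0.018,0.008,0,0.065],[0.0854,0.018,0.008,0,0.065],[0.0854,0.018,0.008,0,0.065],[0.0854,0.018,0.008,0,0.065],[0.0854,0.018,0.008,0,0.065],[0.0854,0.018,0.008,0,0.065],[0.0854,0.018,0.008,0,0.065],[0.0854,0.018,0.008,0,0.065],[0.0854,0.018,0.008,0,0.065],[0.0854,0.018,0.008,0,0.065],[0.0854,0.018,0.008,0,0.065],[0.0854,0.018,0.008,0,0.065]]}}

```text
clock: 1.8
position: [0.3555, -0.513, 0.2314]
ee_rot: [0.619, 0.341, -0.619, 0.341]
ft_force: [-0.0, 0.2, -0.0]
grip_width: 1.006
```

Request:
{"fn": "step_arm", "kwargs": {"increments": [[0.0854,0.018,0.008,0,0.064],[0.0854,0.018,0.008,0,0.064],[0.0854,0.018,0.008,0,0.064],[0.0854,0.018,0.008,0,0.064],[0.0854,0.018,0.008,0,0.064],[0.0854,0.018,0.008,0,0.064],[0.0854,0.018,0.008,0,0.064],[0.0854,0.018,0.008,0,0.064],[0.0854,0.018,0.008,0,0.064],[0.0854,0.018,0.008,0,0.064],[0.0854,0.018,0.008,0,0.064],[0.0854,0,0,0,0]]}}

```text
clock: 2.8
position: [0.5563, -0.4218, 0.2308]
ee_rot: [0.463, 0.535, -0.461, 0.535]
ft_force: [0.8, 0.9, -0.0]
grip_width: 0.999
```

Request:
{"fn": "step_arm", "kwargs": {"increments": [[0.0854,0.005,0,-0.02,0.02],[0.0854,0.005,0,-0.02,0.02],[0.0854,0.004,0,-0.02,0.01],[0.0854,0,0,-0.02,0],[0.0854,0,0,-0.02,0],[0.0854,0,0,-0.02,0],[0.0854,0,0,-0.02,0],[0.0854,0,0,-0.02,0],[0.0854,0,0,-0.02,0],[0.0854,0,0,-0.02,0],[0.0854,0,0,-0.01,0],[0.0854,0,0,0,0]]}}

```text
clock: 3.8
position: [0.565, -0.4249, 0.0185]
ee_rot: [0.451, 0.546, -0.451, 0.543]
ft_force: [0.0, -0.7, -0.8]
grip_width: 0.996
```

```bash
cat >> h.py <<'E'
def state():
    o=monitor.get_obs(); x,y,z,w=o["ee_rot"]
    return np.round([o["clock"],*o["position"],np.arctan2(1-2*(x*x+z*z),2*(x*y-z*w)),*o["ft_force"]],4)
E
python3 - <<'E'
from h import *
b=camera("side"); save(b,"side1"); print(state()); a=camera("top"); print(measure(a)[0])
E
```

```text
[ 3.85    0.566  -0.4253  0.0205  0.1865 -0.4399  0.0596  0.3571]
{'caddy': array([ 0.5382, -0.2597,  0.2009,  0.1806,  0.1204]), 'tub': array([ 0.5416, -0.25  ,  0.051 ])}
```

View pics/side1.png

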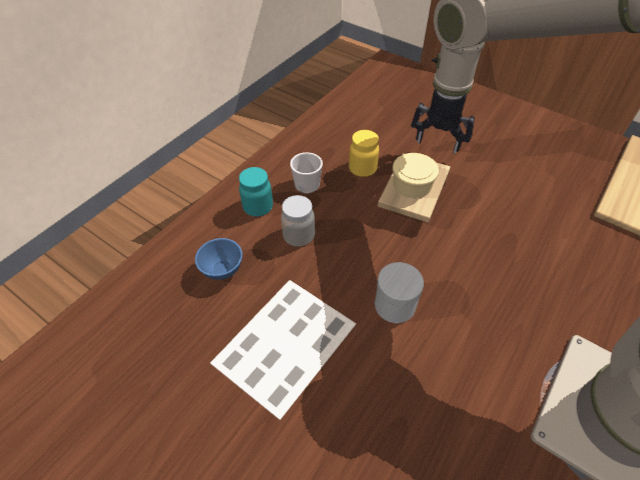

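Request:
{"fn": "step_arm", "kwargs": {"increments": [[0.0854,0.004,0.006,0,0.014],[0.0854,0.002,0.008,0,0],[0.0854,-0.0016,0.008,0,0],[0.0854,-0.0016,0.008,0,0],[0.0854,-0.0016,0.008,0,0],[0.0854,-0.0016,0.008,0,0],[0.0854,-0.001,0.005,0,0],[0.0854,-0.0006,0.003,0,0],[0.0854,-0.0006,0.003,0,0],[0.0854,-0.0006,0.003,0,0],[0.0854,-0.0006,0.003,0,0],[0.0854,-0.0006,0.003,0,0]]}}

```text
clock: 5.0
position: [0.5622, -0.3594, 0.0213]
ee_rot: [0.447, 0.548, -0.447, 0.548]
ft_force: [0.2, -1.1, -0.6]
grip_width: 0.999
```

Request:
{"fn": "step_arm", "kwargs": {"increments": [[0.0854,-0.0008,0.004,0,0],[0.0854,-0.0008,0.004,0,0],[0.0854,-0.0008,0.004,0,0],[0.0854,-0.0008,0.004,0,0],[0.0854,-0.0008,0.004,0,0],[0.0854,-0.0008,0.004,0,0],[0.0854,-0.0008,0.004,0,0],[0.0854,-0.0008,0.004,0,0],[0.0854,-0.0008,0.004,0,0],[0.0854,-0.0008,0.004,0,0]]}}

```text
clock: 5.83
position: [0.5542, -0.3191, 0.0213]
ee_rot: [0.447, 0.548, -0.447, 0.548]
ft_force: [0.4, -2.0, -0.8]
grip_width: 0.997
```

Run:
```python
from h import *
print(state()); a=camera("top"); print(measure(a)[0])
```

```text
[ 5.8333  0.5542 -0.3191  0.0213  0.201   0.426  -2.0417 -0.7603]
{'caddy': array([ 0.5308, -0.2226,  0.2007,  0.1852,  0.12  ]), 'tub': array([ 0.5337, -0.2105,  0.0508])}
```

Request:
{"fn": "step_arm", "kwargs": {"increments": [[0.0854,-0.001,0.005,0,0],[0.0854,-0.001,0.005,0,0],[0.0854,-0.001,0.005,0,0],[0.0854,-0.001,0.005,0,0],[0.0854,-0.001,0.005,0,0],[0.0854,-0.001,0.005,0,0],[0.0854,-0.001,0.005,0,0],[0.0854,-0.001,0.005,0,0],[0.0854,-0.001,0.005,0,0],[0.0854,-0.0008,0.004,0,0],[0.0854,-0.0004,0.002,0,0]]}}

```text
clock: 6.9
position: [0.5441, -0.2675, 0.0214]
ee_rot: [0.447, 0.548, -0.447, 0.548]
ft_force: [-0.1, -1.5, 0.6]
grip_width: 1.002
```

Run:
```python
from h import *
print(state()); a=camera("top"); print(measure(a)[0])
```

```text
[ 6.9     0.5441 -0.2675  0.0214  0.2017 -0.051  -1.5145  0.6212]
{'caddy': array([ 0.5211, -0.1715,  0.2012,  0.1852,  0.1205]), 'tub': array([ 0.5243, -0.159 ,  0.0511])}
```

Request:
{"fn": "step_arm", "kwargs": {"increments": [[0.0854,-0.001,0.005,0,-0.0107],[0.0854,-0.0009,0.005,0,-0.0107],[0.0854,-0.0008,0.005,0,-0.0107],[0.0854,-0.0008,0.005,0,-0.0107],[0.0854,-0.0008,0.005,0,-0.0107],[0.0854,-0.0007,0.005,0,-0.0107],[0.0854,-0.0006,0.005,0,-0.0107],[0.0854,-0.0006,0.005,0,-0.0107],[0.0854,-0.0005,0.005,0,-0.0107],[0.0854,-0.0005,0.005,0,-0.0107],[0.0854,-0.0004,0.005,0,-0.0107],[0.0854,-0.0004,0.005,0,-0.0107]]}}

```text
clock: 8.05
position: [0.5361, -0.2079, 0.0213]
ee_rot: [0.482, 0.518, -0.482, 0.518]
ft_force: [-0.4, -2.6, 0.1]
grip_width: 1.0
```

Run:
```python
from h import *
print(state()); a=camera("top"); print(measure(a)[0])
```

```text
[ 8.05    0.5361 -0.2079  0.0213  0.0715 -0.3772 -2.5593  0.1184]
{'caddy': array([ 0.5189, -0.1079,  0.1459,  0.1864,  0.1202]), 'tub': array([ 0.5223, -0.0952,  0.0509])}
```

```bash
cat >> h.py <<'E'
def caddy(p):
    """deck pose: robust fit of front edge/side edges from plywood-coloured deck-top points"""
    W=world(p,mask=p["range_z"]>0); r,c=np.nonzero(p["range_z"]>0)
    hsv=cv2.cvtColor(p["color"],cv2.COLOR_RGB2HSV)[r,c]
    d=regions_of(p,"caddy")[0]["region"]; d=cv2.dilate(d.astype(np.uint8),np.ones((7,7)))[r,c]>0
    k=d&(W[:,2]>.041)&(W[:,2]<.054)&(hsv[:,1]>50)
    m=np.zeros((480,640),np.uint8); m[r[k],c[k]]=1
    m=cv2.morphologyEx(m,cv2.MORPH_OPEN,np.ones((3,3)))
    V=world(p,mask=m>0)
    (x,y),(w,h),a=cv2.minAreaRect(V[:,:2].astype(np.float32)); a=np.deg2rad(a)
    if h>w: a+=np.pi/2; w,h=h,w
    return np.round([x,y,a%np.pi-np.pi/2,w,h],4)
E
python3 - <<'E'
from h import *
print(state()); a=camera("top"); print(caddy(a)); 
cv2.imwrite("pics/c2.png",cv2.resize(a["color"][150:380,260:500,::-1],None,fx=2.5,fy=2.5,interpolation=cv2.INTER_CUBIC))
E
```

```text
[ 8.2     0.5363 -0.2075  0.0214  0.0735 -0.2939  0.4581 -0.524 ]Traceback (most recent call last):
  File "<stdin>", line 2, in <module>
  File "h.py", line 34, in caddy
    d=regions_of(p,"caddy")[0]["region"]; d=cv2.dilate(d.astype(np.uint8),np.ones((7,7)))[r,c]>0
      ~~~~~~~~~~~~~~~~~~~~~^^^
IndexError: list index out of range
```

```bash
sed -i 's|^    d=regions_of(p,"caddy").*|    s=monitor.get_obs()["position"]; d=(abs(W[:,0]-s[0]-.0)<.13)\&(W[:,1]>s[1]-.06)\&(W[:,1]<s[1]+.26)|' h.py
python3 - <<'E'
from h import *
print(state()); a=camera("top")
cv2.imwrite("pics/c2.png",cv2.resize(a["color"][150:380,260:500,::-1],None,fx=2.5,fy=2.5,interpolation=cv2.INTER_CUBIC)); print(caddy(a));
E
```

```text
[ 8.3     0.5363 -0.2083  0.0214  0.0728  0.1898  0.1847 -0.2207]
[ 0.5182 -0.1032  0.1493  0.1804  0.1205]
```

View pics/c2.png

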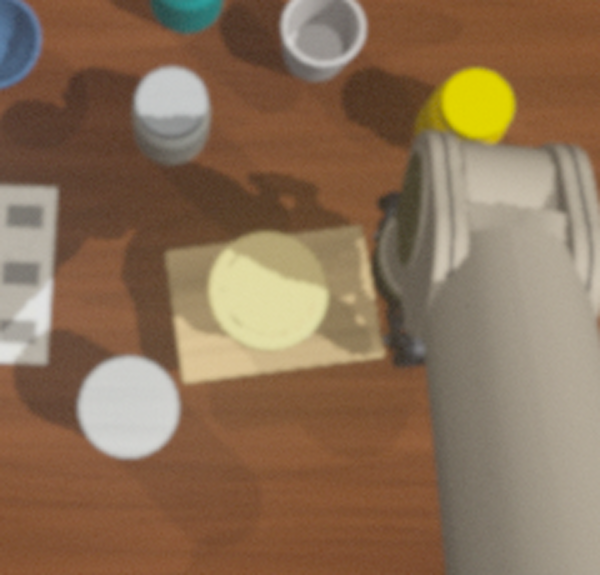

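The rear push turns the caddy too slowly: its deck is at 0.15 rad and its front-left corner is about 9 mm from the tin. The castors have already lined up over 88 mm of straight pushing. I'll go round and nudge the deck sideways, flush on its tin-side face, wheels on the table.

Request:
{"fn": "step_arm", "kwargs": {"increments": [[0.0854,0,-0.012,0,0],[0.0854,0,-0.013,0,0],[0.0854,0,-0.013,0,0],[0.0854,0,-0.012,0.01,0],[0.0854,0,0,0.02,-0.1],[0.0854,0,0,0.02,-0.11],[0.0854,0,0,0.025,-0.11],[0.0854,0,0,0.025,-0.11],[0.0854,0,0,0.025,-0.11],[0.0854,0,0,0.025,-0.11],[0.0854,0,0,0.02,-0.11],[0.0854,0,0,0.01,-0.11]]}}

```text
clock: 9.35
position: [0.5369, -0.2601, 0.2055]
ee_rot: [0.657, 0.263, -0.655, 0.266]
ft_force: [0.5, 0.9, 0.5]
grip_width: 1.003
```

Request:
{"fn": "step_arm", "kwargs": {"increments": [[0.0854,-0.01,0.012,0,-0.11],[0.0854,-0.01,0.012,0,-0.11],[0.0854,-0.01,0.012,0,-0.11],[0.0854,-0.01,0.012,0,-0.11],[0.0854,-0.01,0.012,0,-0.11],[0.0854,-0.01,0.012,0,-0.11],[0.0854,-0.01,0.012,0,-0.11],[0.0854,-0.01,0.012,0,-0.024],[0.0854,-0.01,0.012,0,0],[0.0854,-0.01,0.012,0,0],[0.0854,-0.01,0.012,0,0],[0.0854,-0.01,0.01,0,0]]}}

```text
clock: 10.35
position: [0.4159, -0.1165, 0.2023]
ee_rot: [0.707, -0.007, -0.707, -0.007]
ft_force: [-0.1, 1.1, 0.3]
grip_width: 1.0
```

Run:
```python
from h import *
print(state(), monitor.get_obs()["joint_pos"].round(2))
```

```text
[10.35    0.4159 -0.1165  0.2023 -1.5918 -0.0619  1.1426  0.3094] [ 0.56 -0.06 -0.37  1.96 -0.02  1.23 -1.4 ]
```

Request:
{"fn": "step_arm", "kwargs": {"increments": [[0.0,0,0.01,0,0],[0.0,0,0.01,0,0],[0.0,0,0.01,0,0],[0.0,0,0.004,-0.01,0],[0.0,0,0,-0.02,0],[0.0,0,0,-0.025,0],[0.0,0,0,-0.025,0],[0.0,0,0,-0.025,0],[0.0,0,0,-0.025,0],[0.0,0,0,-0.02,0],[0.0,0,0,-0.014,0],[0.0,0,0,0,0]]}}

```text
clock: 11.35
position: [0.4141, -0.0818, 0.0341]
ee_rot: [-0.705, 0.007, 0.709, 0.008]
ft_force: [-0.7, 0.3, -0.2]
grip_width: -0.005
```

Run:
```python
from h import *
print(state(), monitor.get_obs()["grip_width"]); b=camera("side")
cv2.imwrite("pics/s3.png",cv2.resize(b["color"][120:370,230:500,::-1],None,fx=2.4,fy=2.4,interpolation=cv2.INTER_CUBIC))
```

```text
[11.35    0.4141 -0.0818  0.0341 -1.5911 -0.6718  0.2595 -0.2126] -0.005027316183850331
```

View pics/s3.png

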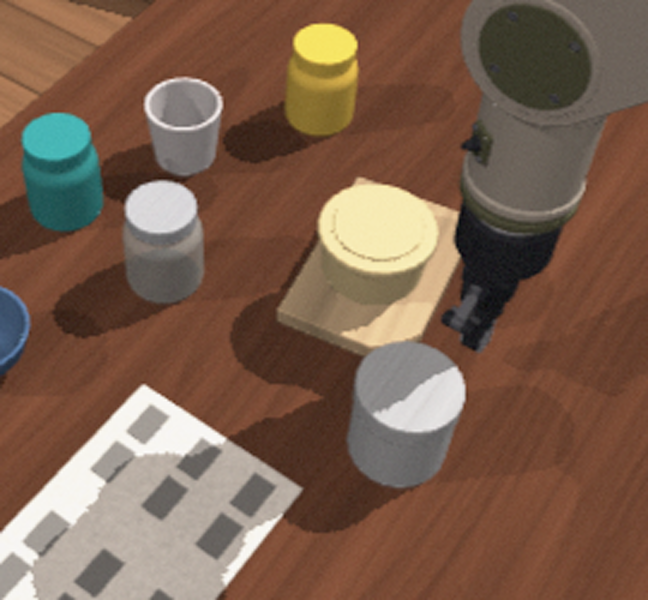

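Request:
{"fn": "step_arm", "kwargs": {"increments": [[0.0,0.004,0,0.003,0],[0.0,0.006,0,0,0],[0.0,0.006,0,0,0],[0.0,0.005,0,0,0],[0.0,0.003,0,0,0],[0.0,0.0025,0,0,0],[0.0,0.0025,0,0,0],[0.0,0.0025,0,0,0],[0.0,0.0025,0,0,0],[0.0,0.0025,0,0,0],[0.0,0.0025,0,0,0],[0.0,0.0015,0,0,0]]}}

```text
clock: 12.4
position: [0.4568, -0.0825, 0.0403]
ee_rot: [-0.707, 0.007, 0.707, 0.007]
ft_force: [-0.6, -0.2, 0.5]
grip_width: 0.003
```

```bash
sed -i 's|(abs(W\[:,0\]-s\[0\]-.0)<.13)&(W\[:,1\]>s\[1\]-.06)&(W\[:,1\]<s\[1\]+.26)|(W[:,0]>.43)\&(W[:,0]<.65)\&(W[:,1]>-.3)\&(W[:,1]<.32)|' h.py
python3 - <<'E'
from h import *
print(state()); a=camera("top"); print(caddy(a),measure(a)[0])
E
```

```text
[12.4     0.4568 -0.0825  0.0403 -1.5915 -0.5828 -0.2087  0.4845]
[ 0.537  -0.104   0.1183  0.1796  0.1043] {'caddy': array([ 0.5357, -0.1042,  0.1183,  0.1796,  0.1069]), 'tub': array([ 0.5532, -0.0967,  0.0461])}
```

Request:
{"fn": "step_arm", "kwargs": {"increments": [[0.0,-0.007,0,0,0],[0.0,-0.006,0.006,0,0],[0.0,0,0.009,0,0],[0.0,0,0.009,0,0],[0.0,0.006,0,0,0],[0.0,0.004,0,0,0],[0.0,0.003,0,0,0],[0.0,0.003,0,0,0],[0.0,0.003,0,0,0],[0.0,0.003,0,0,0],[0.0,0.003,0,0,0],[0.0,0.002,0,0,0]]}}

```text
clock: 13.55
position: [0.471, -0.0585, 0.0403]
ee_rot: [-0.707, 0.007, 0.707, 0.007]
ft_force: [-2.3, -0.0, 0.9]
grip_width: -0.001
```

Run:
```python
from h import *
print(state()); a=camera("top"); print(caddy(a),measure(a)[0])
```

```text
[13.55    0.471  -0.0585  0.0403 -1.5916 -2.253  -0.0413  0.904 ]
[ 0.5416 -0.1123  0.0128  0.1808  0.1184] {'caddy': array([ 0.5416, -0.1123,  0.0128,  0.1808,  0.1184]), 'tub': array([ 0.5544, -0.1051,  0.0496])}
```

Request:
{"fn": "step_arm", "kwargs": {"increments": [[0.0,0.002,0,0,0],[0.0,0.0015,0,0,0],[0.0,0,0,0,0],[0.0,-0.008,0,0,0],[0.0,-0.011,-0.004,0,0],[0.0,-0.011,-0.006,0.01,0],[0.0,0,0,0.025,0],[0.0,0,0,0.025,0],[0.0,0,0,0.025,0],[0.0,0,0,0.025,0],[0.0,0,0,0.025,0],[0.0854,0,0,0.025,0.1]]}}

```text
clock: 14.7
position: [0.4434, -0.0684, 0.2016]
ee_rot: [0.707, 0.027, -0.706, 0.028]
ft_force: [1.4, 0.2, -0.4]
grip_width: 0.127
```

Request:
{"fn": "step_arm", "kwargs": {"increments": [[0.0854,0.009,-0.018,0,0.12],[0.0854,0.009,-0.018,0,0.12],[0.0854,0.009,-0.018,0,0.12],[0.0854,0.009,-0.018,0,0.12],[0.0854,0.009,-0.018,0,0.12],[0.0854,0.009,-0.018,0,0.12],[0.0854,0.009,-0.018,0,0.12],[0.0854,0.009,-0.018,0,0.12],[0.0854,0.009,-0.018,0,0.12],[0.0854,0.009,-0.018,0,0.12],[0.0854,0.004,-0.013,0,0.12],[0.0854,0,0,0,0.12]]}}

```text
clock: 15.7
position: [0.5376, -0.2646, 0.1997]
ee_rot: [-0.512, -0.488, 0.512, -0.488]
ft_force: [-0.3, -0.7, -0.6]
grip_width: 1.0
```

Run:
```python
from h import *
print(state()); a=camera("top"); print(caddy(a),measure(a)[0])
```

```text
[15.7     0.5376 -0.2646  0.1997 -0.0487 -0.2668 -0.6556 -0.6059]
[ 0.5429 -0.1138  0.0108  0.1796  0.1208] {'caddy': array([ 0.5431, -0.1138,  0.0108,  0.1796,  0.1211]), 'tub': array([ 0.5487, -0.1048,  0.0509])}
```

Request:
{"fn": "step_arm", "kwargs": {"increments": [[0.0854,0.002,0,-0.01,0],[0.0854,0.003,0,-0.02,0],[0.0854,0,0,-0.025,0.005],[0.0854,0,0,-0.025,0],[0.0854,0,0,-0.025,0],[0.0854,0,0,-0.025,0],[0.0854,0,0,-0.025,0],[0.0854,0,0,-0.018,0],[0.0854,0,0.008,-0.005,0],[0.0854,0,0.01,0,0],[0.0854,0,0.01,0,0],[0.0854,0,0.008,0,0]]}}

```text
clock: 16.85
position: [0.5442, -0.2233, 0.0238]
ee_rot: [0.512, 0.488, -0.511, 0.489]
ft_force: [0.6, 0.7, 0.9]
grip_width: 0.996
```

Request:
{"fn": "step_arm", "kwargs": {"increments": [[0.0854,0,0.005,0,0],[0.0854,0,0.004,0,0],[0.0854,0,0.004,0,0],[0.0854,0,0.004,0,0],[0.0854,0.0001,0.004,0,0],[0.0854,0.0001,0.004,0,0],[0.0854,0.0001,0.004,0,0],[0.0854,0.0001,0.004,0,0],[0.0854,0.0001,0.004,0,0],[0.0854,0.0001,0.004,0,0],[0.0854,0.0001,0.004,0,0],[0.0854,0.0001,0.003,0,0]]}}

```text
clock: 17.85
position: [0.544, -0.1768, 0.0223]
ee_rot: [0.512, 0.488, -0.511, 0.488]
ft_force: [0.2, -2.6, 0.0]
grip_width: 1.0
```

Run:
```python
from h import *
print(state()); a=camera("top"); print(caddy(a),measure(a)[0])
```

```text
[17.85    0.544  -0.1768  0.0223 -0.0462  0.1643 -2.5686  0.0243]
[ 0.5464 -0.0764 -0.0466  0.1803  0.1203] {'caddy': array([ 0.5464, -0.0764, -0.0471,  0.1804,  0.1204]), 'tub': array([ 0.5522, -0.0678,  0.0506])}
```

Request:
{"fn": "step_arm", "kwargs": {"increments": [[0.0854,0.0001,0.005,0,0.002],[0.0854,0.0001,0.005,0,0.002],[0.0854,0.0001,0.005,0,0.002],[0.0854,0.0001,0.005,0,0.002],[0.0854,0.0001,0.005,0,0.002],[0.0854,0.0001,0.005,0,0.002],[0.0854,0.0001,0.005,0,0.002],[0.0854,0.0001,0.005,0,0.002],[0.0854,0.0001,0.005,0,0.002],[0.0854,0.0001,0.005,0,0.002],[0.0854,0.0001,0.005,0,0.002],[0.0854,0.0001,0.005,0,0.002]]}}

```text
clock: 19.0
position: [0.5451, -0.1169, 0.0223]
ee_rot: [0.506, 0.494, -0.506, 0.494]
ft_force: [1.2, -1.7, -0.7]
grip_width: 0.999
```

Run:
```python
from h import *
print(state()); a=camera("top"); print(caddy(a),measure(a)[0])
```

```text
[19.      0.5451 -0.1169  0.0223 -0.0222  1.2313 -1.6954 -0.6513]
[ 0.5459 -0.0162 -0.0233  0.1796  0.1206] {'caddy': array([ 0.5458, -0.0184, -0.0217,  0.1839,  0.1208]), 'tub': array([ 0.5512, -0.0083,  0.0509])}
```

Request:
{"fn": "step_arm", "kwargs": {"increments": [[0.0854,0.0001,0.005,0,0],[0.0854,0.0001,0.005,0,0],[0.0854,0.0001,0.005,0,0],[0.0854,0.0001,0.005,0,0],[0.0854,0.0001,0.005,0,0],[0.0854,0.0001,0.005,0,0],[0.0854,0.0001,0.005,0,0],[0.0854,0.0001,0.005,0,0],[0.0854,0.0001,0.005,0,0],[0.0854,0.0001,0.005,0,0],[0.0854,0.0001,0.005,0,0],[0.0854,0.0001,0.005,0,0]]}}

```text
clock: 20.15
position: [0.5463, -0.0569, 0.0223]
ee_rot: [-0.506, -0.494, 0.506, -0.494]
ft_force: [0.5, -1.0, 0.3]
grip_width: 0.997
```

Request:
{"fn": "step_arm", "kwargs": {"increments": [[0.0854,0.0001,0.005,0,0],[0.0854,0.0001,0.005,0,0],[0.0854,0.0001,0.005,0,0],[0.0854,0.0001,0.005,0,0],[0.0854,0.0001,0.005,0,0],[0.0854,0.0001,0.005,0,0],[0.0854,0.0001,0.005,0,0],[0.0854,0.0001,0.005,0,0],[0.0854,0.0001,0.005,0,0],[0.0854,0.0001,0.005,0,0],[0.0854,0.0001,0.005,0,0],[0.0854,0.0001,0.005,0,0]]}}

```text
clock: 21.15
position: [0.5475, 0.0031, 0.0223]
ee_rot: [0.506, 0.494, -0.506, 0.494]
ft_force: [0.2, -1.3, -0.2]
grip_width: 0.998
```

Run:
```python
from h import *
print(state()); a=camera("top"); print(caddy(a),measure(a)[0])
cv2.imwrite("pics/c4.png",cv2.resize(a["color"][120:360,150:450,::-1],None,fx=2,fy=2))
```

```text
[ 2.1150e+01  5.4750e-01  3.1000e-03  2.2300e-02 -2.2400e-02  1.5420e-01
 -1.2757e+00 -1.8620e-01]
[ 0.5486  0.1203 -0.0304  0.1463  0.1197] {'caddy': array([ 0.5489,  0.1206, -0.0224,  0.1459,  0.1203]), 'tub': array([0.5541, 0.1113, 0.051 ])}
```

View pics/c4.png

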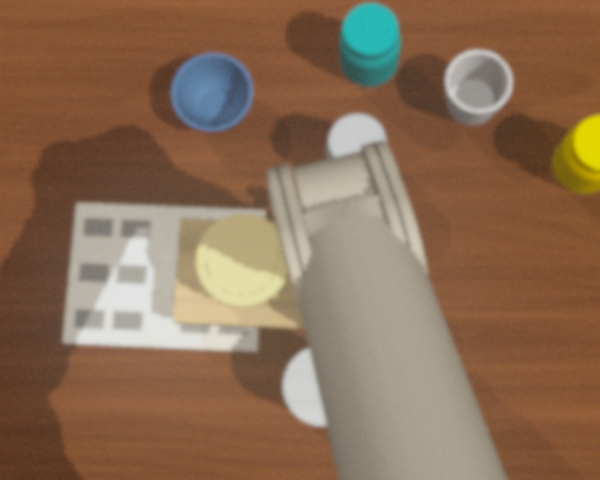

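Request:
{"fn": "step_arm", "kwargs": {"increments": [[0.0854,0.0001,0.005,0,0],[0.0854,0.0001,0.005,0,0],[0.0854,0.0001,0.005,0,0],[0.0854,0.0001,0.005,0,0],[0.0854,0.0001,0.005,0,0],[0.0854,0.0001,0.005,0,0],[0.0854,0.0001,0.005,0,0],[0.0854,0.0001,0.005,0,0],[0.0854,0.0001,0.005,0,0],[0.0854,0.0001,0.005,0,0],[0.0854,0.0001,0.005,0,0],[0.0854,0.0001,0.005,0,0]]}}

```text
clock: 22.3
position: [0.5487, 0.063, 0.0223]
ee_rot: [0.506, 0.494, -0.506, 0.494]
ft_force: [-0.5, -2.3, 0.9]
grip_width: 1.0
```

Request:
{"fn": "step_arm", "kwargs": {"increments": [[0.0854,0.0001,0.005,0,0],[0.0854,0.0001,0.005,0,0],[0.0854,0.0001,0.005,0,0],[0.0854,0.0001,0.005,0,0],[0.0854,0.0001,0.004,0,0],[0.0854,0.0001,0.004,0,0],[0.0854,0.0001,0.003,0,0],[0.0854,0,0.003,0,0],[0.0854,0,0.002,0,0],[0.0854,0,0.002,0,0],[0.0854,0,0.001,0,0],[0.0854,0,0,0,0]]}}

```text
clock: 23.3
position: [0.5494, 0.1019, 0.0223]
ee_rot: [0.506, 0.494, -0.505, 0.494]
ft_force: [-1.0, -0.4, 0.1]
grip_width: 0.998
```

Run:
```python
from h import *
print(state()); a=camera("top"); print(caddy(a),measure(a)[0])
```

```text
[ 2.330e+01  5.494e-01  1.019e-01  2.230e-02 -2.220e-02 -9.560e-01
 -3.783e-01  7.250e-02]
[0.5509 0.2354 1.5604 0.1201 0.1144] {'caddy': array([0.5512, 0.2354, 1.5604, 0.1211, 0.1144]), 'tub': array([0.5543, 0.2127, 0.0506])}
```

Request:
{"fn": "step_arm", "kwargs": {"increments": [[0.0854,0,0.002,0,0],[0.0854,0,0.003,0,0],[0.0854,0,0.003,0,0],[0.0854,0,0.002,0,0],[0.0854,0,0.002,0,0],[0.0854,0,0.0005,0,0],[0.0854,0,0,0,0],[0.0854,0,-0.01,0,0],[0.0854,0,-0.02,0,0],[0.0854,0,-0.02,0,0],[0.0854,0,-0.02,0,0],[0.0854,0,-0.02,0,0]]}}

```text
clock: 24.45
position: [0.5493, 0.0224, 0.0224]
ee_rot: [0.506, 0.494, -0.506, 0.494]
ft_force: [-0.3, -1.3, -0.2]
grip_width: 0.998
```

Request:
{"fn": "step_arm", "kwargs": {"increments": [[0.0854,0,-0.02,0.01,0],[0.0854,0,-0.01,0.025,0],[0.0854,0,0,0.025,0],[0.0854,0,0,0.025,0],[0.0854,0,0,0.025,0],[0.0854,0,0,0.025,0],[0.0854,0,0,0.025,0],[0.0854,0,-0.02,0.02,0],[0.0854,0,-0.03,0,0],[0.0854,0,-0.03,0,0],[0.0854,0,-0.03,0,0],[0.0854,0,-0.03,0,0]]}}

```text
clock: 25.45
position: [0.549, -0.148, 0.2026]
ee_rot: [0.506, 0.494, -0.506, 0.495]
ft_force: [0.4, -0.1, -0.4]
grip_width: 0.998
```

Run:
```python
from h import *
print(state()); a=camera("top"); c=caddy(a); print(c,measure(a)[0])
S=np.array([.5506,.2155]); t=-.021; R=np.array([[-np.sin(t),np.cos(t)],[np.cos(t),np.sin(t)]])
u=np.array([-np.sin(c[2]),np.cos(c[2])]); v=np.array([u[1],-u[0]])
for i in(1,-1):
  for j in(1,-1): print((R@(c[:2]+.09*i*u+.06*j*v-S)).round(4))
for q,i in (("jar",(198,328)),("tin",(310,312))):
    for d in regions_of(a,q):
        W=world(a,mask=d["region"]); T=W[W[:,2]>.083]
        if len(T): print(q,d["centre"],np.round(cv2.minEnclosingCircle(T[:,:2].astype(np.float32))[0],3))
save(a,"fin")
```

```text
[ 2.545e+01  5.490e-01 -1.480e-01  2.026e-01 -2.250e-02  4.000e-01
 -1.265e-01 -4.485e-01]
[ 0.5511  0.2152 -0.0235  0.1807  0.1208] {'caddy': array([ 0.551 ,  0.2152, -0.0216,  0.1807,  0.1208]), 'tub': array([0.5564, 0.2225, 0.0511])}
[0.0896 0.0607]
[ 0.0899 -0.0593]
[-0.0904  0.0603]
[-0.0901 -0.0597]
jar [143.7, 334.4] [ 0.821 -0.023]
jar [195.9, 325.9] [ 0.69  -0.009]
tin [310.0, 310.2] [0.423 0.023]
```

View pics/fin.png

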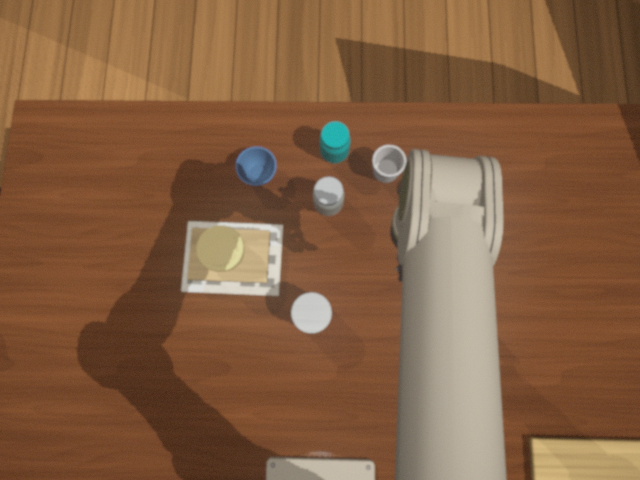

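The caddy sits centred on the sheet (px 228,257) with the tub standing on it. The jar and tin haven't moved, and the arm is clear.

```bash
python3 -c "
from h import *
print(ticket.hand_in())"
```

```text
the job is handed in; nothing more can be done
None
```

I pushed the caddy through the gap between the jar and the tin, parked it squarely on the newsprint, and handed the job in at about 25.5 s on the robot's clock.

**Departure from the plan:** not all of the pushing was from behind. I pushed straight for about 88 mm, then began to steer, but the caddy turned too slowly and its front corner came within about 9 mm of the tin. Before the gap I went round and nudged the deck's tin-side face sideways twice, by about 25 mm in all, with shut fingers and the wheels on the table. After that I pushed it from behind, flush on two fingers, all the way to the sheet.

**Last checks:**
- **Position:** the deck centre was within 1 mm of the sheet's centre. All four corners had about 23 mm to spare, and the long axes agreed within 0.003 rad.
- **Tub:** standing on the deck, about 9 mm off its centre.
- **Jar and tin:** within 1 mm of where they started. The cup and bowl looked unmoved in the picture, but I did not measure them again.
- **Arm:** clear of everything.

**Not checked directly:**
- **Castor alignment:** the castors don't show from above, so I inferred it from the 88 mm straight push. The sideways nudge probably swung them again, but that was after the alignment step should have been met.
- **Network miss:** the network failed to find the caddy in one picture, so I located it by colour and depth instead.

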